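Close up the drill index

ROBOT

A 7-joint arm with a two-finger parallel gripper is mounted at the origin on the work surface. World frame = base frame: x ahead of the robot, y to its left, z up, the work surface at z = 0. Lengths are in m, angles in rad, forces in N, time in s.
With the tool pointing down it reaches from about 0.4 to 0.85 m from the base axis. Payload 4.5 kg.
Tool frame: the origin (TCP) lies where the fingers leave the gripper's body, on its centre line; the fingertips stand 64 mm ahead of it and the grasp point (between the pads) lies 45 mm ahead of it; z points along the fingers, y is the line along which they close (so a half turn about z gives the same grasp; the last joint's range is limited). The gripper opens to 88 mm and grips with 3 to 60 N. Pads are 18 mm wide; open, the fingers measure 123 mm over their backs; the gripper's body (75 mm by 187 mm) begins 45 mm behind the grasp point.
Start: joints at [-1.162, 0.689, -0.195, 1.565, 0.157, 0.902, -0.215], TCP at [0.229, 0.582, 0.303] pointing down, gripper open.
Joint ranges: [-3.01, 3.01], [-0.46, 2.08], [-1.47, 1.51], [0.13, 2.56], [-1, 4.14], [0.04, 2.09], [-2.66, 2.66]. Speed limits (rad/s): [2.57, 2.57, 3.14, 3.14, 3.14, 3.14, 3.14].

INTERFACE

Orientations are given as a unit quaternion [x, y, z, w].
In Python, from plant import r gives the robot as it stands.
- The arm moves only by the tool play_rows, never from a script. Its arguments are lists of equal length, an entry for each row: "translation": the shift along the tool's x, y, z in m, a list of three; "delta_rot": the turn, a rotation vector about the tool's x, y, z in degrees, a list of three; "grip": the opening, from -1 (shut) to 1 (fully open). In form: {"translation": [[x, y, z], ...], "delta_rot": [[rx, ry, rz], ...], "grip": [grip, ...]}. A call has 1 to 20 rows; each row shifts and turns the commanded pose from where the row before left it, along the tool's axes as they then stand; what a row does not reach is not made up. A row lasts 1/8 s, in which the tool goes at most 62.5 mm and 10.7 degrees, less where a joint would pass 70% of its speed; a pose out of reach is approached as far as the arm can. A call with a gripper value outside its range is refused whole. The fingers move at their own pace and stop on an object; "squeeze" is the grip in N (left out, the last holds). Time passes only in rows, so rows that do not move let the fingers close. It gives the time, the measured TCP pose, the force, the opening and the grip force at its end, in the units of the state.
- r.get_state(): the state, without advancing time (a new reading comes with each control period).
- r.snapshot(name): name is "side" or "top"; returns the picture (384x512x3 uint8, blue, green, red); there is no depth.
- r.get_calibration(name): a dict with "intrinsics" (3x3 intrinsics, pixels), "k1" (the pictures are not rectified: a ray, as slopes to the right and down, at radius r is drawn at 1 + k1 r^2 times it, then the intrinsics apply), "eye" and "rotation" of the camera in the world. Camera axes: x right, y up, looking along -z (the intrinsics and any distortion apply to the point x, -y, -z); pixel columns grow to the right and rows downward; lengths in m; the calibration is good to about 2 mm. A picture is of the moment at which its call begins. get_calibration takes no time and is no camera call.
- r.finish_job(): hands the job in; it is judged then, once.
Trained networks look in the newest picture that a camera, given by its name, has taken for a name from the list of things; names that differ only in an ending like _2 or _b are one class to them, and where a whole thing is asked for, a point or a joint stands for the part that bears it (a point fixed in the world has none). Each returns a list of dicts, best first, with "confidence" (0 to 1); they miss things now and then, are a little off and sometimes report something else, mostly with a low value. They report only what shows in the picture. A call takes as long as a camera call.
- r.look_for(camera, target): "point" ([x, y, z] in m, in world coordinates, good to about 4 mm: the middle of the surface that is visible of it).
- r.silhouettes(camera, target): "pixels" (384x512 bool, what is visible of it).
The state is a dict: "clock": time; "q": joint angles; "qd": joint speeds; "joint_torque": joint torques, N m; "tool_pos": TCP position; "eef_rot": TCP orientation; "contact_force": force on the tool from outside, world axes, zero at the start; "moment": the same for the moment, N m; "opening": opening from 0.0 (shut) to 1.0 (fully open); "finger_force": force on a finger pad.
Only numpy, scipy, OpenCV 4.12 (cv2) and the standard library are available. Lean on these libraries where they do the work, as an engineer would, in place of code of your own. Each camera call takes 0.05 s, during which the arm holds its last target. There are 200 camera calls.

TASK

Close up the drill index on the bench for the night: with the fingers only pushing, first fold its upright bit leaf all the way down into the case while the cover still stands open, then swing the hinged cover over it until it is fully shut, easing it down rather than slamming it. Do not grip or force either part, leave the case standing where it is, and leave the other things on the bench alone.

Things in the scene. Friction and masses are not known exactly. Their poses are not given: they have to be found in the camera images.
- index: Drill index: grey sheet-steel case for twist drills, 1.5 kg, loose on the bench (a push over some 10 N slides it). Open box 170 mm in its x, 180 mm in y, 55 mm high, walls 3 mm; 89 mm high with the cover shut. Origin: centre of its underside. z up, +x towards the side where the cover is hinged, -x towards the side where the leaf is hinged, y along both hinges.
- leaf (a joint): Angle of the bit leaf (rad): 0 = folded flat in the case, its back then facing up 51 mm above the bench; 1.57 = upright. Starts upright, 1.35 to 1.65. Stiff hinge: it stays at any angle; pushing it down takes up to about 4 N at 90 mm from the hinge. It folds towards the cover's hinge (case's +x). 0.3 kg.
- leaf_hinge (a point): Middle of the leaf's hinge line: in the case at x = -73 mm, y = 0, 48 mm above the bench. Axes turn with the leaf: +x from hinge to free edge, +z out of its plain back (up when folded, towards the case's -x when upright). Leaf: steel plate 160 mm along the hinge (y), 125 mm from hinge to free edge, 3 mm thick.
- leaf_back (a point): Point on the leaf's plain back (the side to push; the other side carries 9 graduated twist drills and faces the cover), 90 mm from the hinge line, mid-length, 3 mm out in z. Same axes as leaf_hinge.
- leaf_edge (a point): Middle of the leaf's free edge on its back face, 125 mm from its hinge line; about 173 mm above the bench when upright. Same axes as leaf_hinge.
- cover (a joint): Angle of the cover (rad): 0 = shut, 1.57 = upright. Starts standing open and leaning back, away from the case, at 1.7 to 1.95 (stop at 1.98). Stiff hinge: it stays at any angle; pushing it at its free edge takes up to about 4 N. 0.4 kg.
- cover_hinge (a point): Middle of the cover's hinge line: in the case at x = +85 mm, y = 0, 55.5 mm above the bench. Axes turn with the cover: -x from hinge to free edge, +z out of its outer face (up when shut, away from the case when open). Cover: grey steel shell, 170 mm from hinge to free edge, 180 mm along the hinge (y), 33 mm deep (outer face 33 mm from the hinge line).
- cover_edge (a point): Middle of the cover's free edge on its outer face (170 mm from the hinge line, 33 mm out); about 200 to 220 mm above the bench when open. Same axes as cover_hinge.
- cover_middle (a point): Middle of the cover's outer face (85 mm from the hinge). Same axes as cover_hinge.
- socket: Bystander: steel deep socket standing upright, 26 mm across, 62 mm high; origin under its centre. Near the case's leaf side.
- grind_disc: Bystander: black grinding disc lying flat, 115 mm across, 6 mm thick; origin under its centre. On the bench behind the open cover.
- wrench: Bystander: open-ended spanner lying flat, about 190 mm long along its x, under 15 mm high. Beside the case's +y end.
- ratchet: Bystander: ratchet with black handle lying flat, about 245 mm long along its x, under 40 mm high.
- spray_can: Bystander: spray can standing, 66 mm across, 190 mm high; origin under its centre.
- tape_roll: Bystander: roll of masking tape lying flat, 104 mm across, 25 mm high; origin under its centre.
- bolt_jar: Bystander: jar of bolts standing, 72 mm across, 85 mm high; origin under its centre.

How it is judged:
By the outcome, as a careful person would: the job done as asked, in the order asked, and still so for the second after the job is handed in, with the robot touching nothing.
It also fails if it takes over 48 s, if anything falls off the work surface, if the arm or the gripper's body presses on something with over 40 N, if the wrist force passes 120 N, or if a joint passes its speed limit or range.

## Working session

There is one attempt and no reset: what is moved stays moved. The work goes in short steps, Python scripts to look and compute and a tool call to move; the robot and the scene stay as the last step left them, time stands still between calls to the robot, and variables do not carry over. Pictures are saved under pics/ and viewed, at most 10 in all, crops included, and the job is handed in when it is done.

Besides the shell and the picture viewer there is one more tool, called after "Call:" by a JSON object that holds its "api" and its "payload". play_rows: Moves the arm, as the interface text tells. Its arguments: {"type":"object","properties":{"translation":{"type":"array","items":{"type":"array","items":{"type":"number"}}},"delta_rot":{"type":"array","items":{"type":"array","items":{"type":"number"}}},"grip":{"type":"array","items":{"type":"number"}},"squeeze":{"type":"number"}},"required":["translation","delta_rot","grip"]}

```bash
mkdir -p pics
cat > h.py <<'E'
import numpy as np, cv2
from plant import r
from scipy.spatial.transform import Rotation as R
def proj(cam,P):
    c=r.get_calibration(cam);K=np.array(c["intrinsics"]);Rw=np.array(c["rotation"])
    if Rw.shape!=(3,3): Rw=R.from_quat(Rw).as_matrix()
    p=(np.atleast_2d(P)-np.array(c["eye"]))@Rw
    s=np.c_[p[:,0]/-p[:,2],-p[:,1]/-p[:,2]];s=s*(1+c["k1"]*(s**2).sum(1,keepdims=True))
    return s@K[:2,:2].T+K[:2,2]
E
python3 - <<'E'
from h import *
a=r.snapshot("side");b=r.snapshot("top")
cv2.imwrite("pics/s0.png",a);cv2.imwrite("pics/t0.png",b)
for c in("side","top"):
    k=r.get_calibration(c);print(c,np.round(k["eye"],3),np.round(k["rotation"],3).tolist(),np.array(k["intrinsics"])[0,0],k["k1"])
    for t in("index","leaf","leaf_back","leaf_edge","leaf_hinge","cover","cover_edge","cover_middle","cover_hinge","socket","grind_disc","wrench","ratchet","spray_can","tape_roll","bolt_jar"):
        print(t,[(np.round(d["point"],3).tolist(),round(d["confidence"],2)) for d in r.look_for(c,t)[:2]])
s=r.get_state();print(s["clock"],s["tool_pos"],s["eef_rot"])
E
```

```text
side [ 0.093 -0.747  0.701] [0.444, -0.13, -0.246, 0.852] 382.9690274188456 -0.1031319739104178
index [([0.57, -0.079, 0.091], 0.78)]
leaf [([0.439, -0.101, 0.115], 0.83)]
leaf_back [([0.439, -0.102, 0.112], 0.96)]
leaf_edge [([0.438, -0.1, 0.115], 0.81)]
leaf_hinge [([0.437, -0.098, 0.116], 0.8)]
cover [([0.62, -0.041, 0.136], 0.65)]
cover_edge [([0.618, -0.038, 0.141], 0.76)]
cover_middle [([0.615, -0.041, 0.135], 0.97), ([0.604, -0.455, 0.065], 0.38)]
cover_hinge [([0.62, -0.038, 0.134], 0.82)]
socket [([0.394, -0.156, 0.038], 0.71), ([0.438, -0.102, 0.115], 0.51)]
grind_disc []
wrench [([0.374, 0.359, 0.02], 0.52)]
ratchet [([0.374, 0.36, 0.02], 0.8), ([0.62, -0.044, 0.134], 0.5)]
spray_can [([0.605, 0.428, 0.109], 0.89), ([0.438, -0.099, 0.113], 0.2)]
tape_roll [([0.474, -0.481, 0.022], 0.57)]
bolt_jar [([0.605, -0.457, 0.064], 0.78), ([0.438, -0.102, 0.118], 0.65)]
top [ 0.473 -0.     1.32 ] [-0.015, 0.021, 0.717, -0.697] 444.9604012701208 0.0059952484391226635
index [([0.612, -0.048, 0.215], 0.66)]
leaf [([0.441, -0.09, 0.126], 0.69)]
leaf_back [([0.442, -0.092, 0.131], 0.67)]
leaf_edge [([0.442, -0.095, 0.128], 0.76)]
leaf_hinge [([0.44, -0.092, 0.128], 0.97)]
cover [([0.612, -0.047, 0.219], 0.87)]
cover_edge [([0.613, -0.043, 0.218], 0.66)]
cover_middle [([0.611, -0.047, 0.215], 0.93)]
cover_hinge [([0.401, -0.15, 0.059], 0.72), ([0.618, -0.047, 0.218], 0.68)]
socket [([0.399, -0.148, 0.059], 0.65)]
grind_disc [([0.691, -0.005, 0.005], 0.79)]
wrench [([0.471, 0.052, 0.01], 0.75), ([0.482, -0.472, 0.027], 0.48)]
ratchet [([0.379, 0.364, 0.023], 0.62), ([0.442, -0.09, 0.128], 0.37)]
spray_can [([0.614, 0.429, 0.172], 0.72), ([0.441, -0.093, 0.128], 0.7)]
tape_roll [([0.479, -0.473, 0.029], 0.66)]
bolt_jar [([0.62, -0.436, 0.086], 0.78)]
1.7 [0.22876936 0.58164881 0.30274226] [ 1.86277658e-01  9.82497141e-01  4.30978647e-05 -1.88832732e-05]
```

View pics/s0.png

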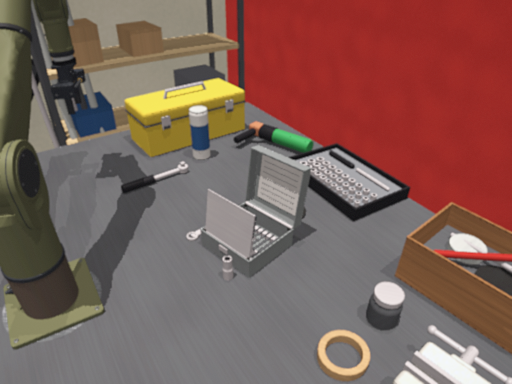

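View pics/t0.png

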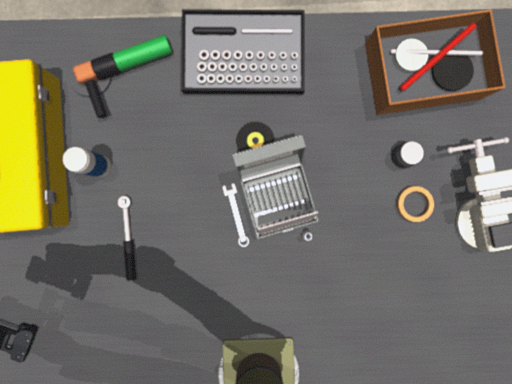

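```bash
cat > fit.py <<'E'
from h import *
from scipy.optimize import minimize
def parts(p):
    x,y,yaw,l,c=p
    Z=R.from_euler('z',yaw);o=np.array([x,y,0])
    box=lambda a,b:np.array([[i,j,k] for i in(a[0],b[0]) for j in(a[1],b[1]) for k in(a[2],b[2])],float)
    W=lambda P:Z.apply(P)+o
    case=box((-.085,-.09,0),(.085,.09,.055))
    leaf=R.from_euler('y',-l).apply(box((0,-.08,0),(.125,.08,.003)))+[-.073,0,.048]
    cov=R.from_euler('y',c).apply(box((-.17,-.09,0),(0,.09,.033)))+[.085,0,.0555]
    return W(case),W(leaf),W(cov)
def mask(cam,P):
    m=np.zeros((384*4,512*4),np.uint8);cv2.fillConvexPoly(m,cv2.convexHull(np.round(proj(cam,P)*4).astype(np.int32)),255)
    return cv2.resize(m,(512,384),interpolation=cv2.INTER_AREA)/255.
def pred(cam,p):
    c,l,v=[mask(cam,P) for P in parts(p)]
    return np.maximum(np.maximum(c,l),v),l,v
def fit(obs,p0,free):
    free=list(free);sc=np.array([.01,.01,.05,.08,.08])
    def f(u):
        p=np.array(p0,float);p[free]+=np.array(u)*sc[free];e=0
        for cam,(I,L,V) in obs.items():
            i,l,v=pred(cam,p)
            if I is not None:e+=np.abs(i-I).sum()
            if L is not None:e+=np.abs(l-L).sum()
            if V is not None:e+=np.abs(np.where(l>0.5,0,v)-np.where(l>.5,0,V)).sum()
        return e
    S=np.vstack([np.zeros(len(free)),np.eye(len(free))])
    q=minimize(f,np.zeros(len(free)),method='Nelder-Mead',options=dict(initial_simplex=S,maxfev=500,xatol=.01,fatol=.5))
    p=np.array(p0,float);p[free]+=q.x*sc[free];return p,q.fun
E
python3 - <<'E'
from fit import *
obs={}
for c in("side","top"):
    o=[]
    for t in("index","leaf","cover"):
        d=r.silhouettes(c,t);o.append(d[0]["pixels"].astype(float) if d else None)
        print(c,t,[(round(k["confidence"],2),int(k["pixels"].sum())) for k in d[:2]])
    obs[c]=o
np.save("pics/obs.npy",np.array(obs,dtype=object))
p0=[.52,-.07,.2,1.5,1.85]
print([ (m.sum()) for c in obs for m in pred(c,p0)])
for cc in obs:
    v=np.zeros((384,512,3),np.uint8)
    for i in range(3):
        if obs[cc][i] is not None: v[...,i]=obs[cc][i]*255
    np.save(f"pics/{cc}.npy",v)
v=np.hstack([cv2.resize(np.load("pics/side.npy")[120:300,170:350],(400,400)),cv2.resize(np.load("pics/top.npy")[120:250,210:340],(400,400))]);cv2.imwrite("pics/m.png",v)
p,e=fit(obs,p0,range(5));print(np.round(p,4),e)
for c in obs: print(c,[round(float(np.abs(a-b).sum())) for a,b in zip(pred(c,p),obs[c]) if b is not None])
E
```

```text
side index [(0.66, 8499)]
side leaf [(0.77, 2191)]
side cover [(0.91, 3753), (0.74, 1409)]
top index [(0.77, 5668)]
top leaf [(0.8, 604)]
top cover [(0.94, 1796)]
[np.float64(8446.223529411764), np.float64(1877.7372549019608), np.float64(3809.219607843137), np.float64(6340.133333333333), np.float64(191.45882352941175), np.float64(2558.2235294117645)]
[ 0.4993 -0.0729  0.2497  1.381   1.7093] 1030.407843137255
side [300, 177, 119]
top [149, 142, 142]
```

View pics/m.png

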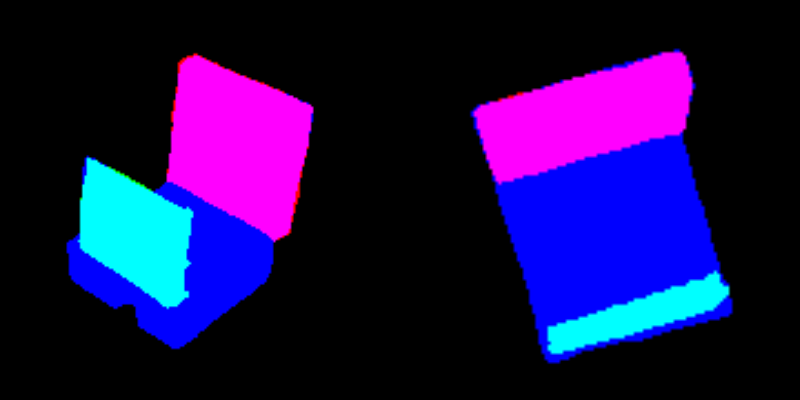

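Side picture: the case is around (255,230), with the leaf upright (207–252, 190–255) and the cover open behind it (248–308, 148–225). The socket is at (228,268). The top picture agrees, and the mask fit gives case (0.499, -0.073), yaw 0.25, leaf 1.38 and cover 1.71.

I'll turn the tool so its y runs along the hinges. Then tool x = -case x and tool z is down.

Call:
{"api": "play_rows", "payload": {"translation": [[0, 0, -0.005], [0, 0, -0.005], [0, 0, -0.005], [0, 0, -0.005], [-0.01, -0.05, 0], [-0.01, -0.05, 0], [-0.01, -0.05, 0], [-0.01, -0.05, 0], [-0.01, -0.05, 0], [-0.01, -0.05, 0], [-0.01, -0.05, 0], [-0.01, -0.05, 0], [0, -0.05, 0], [0, -0.05, 0], [0.02, -0.05, 0], [0.02, -0.05, 0], [0.02, -0.05, 0], [0.03, -0.05, 0], [0, 0, 0]], "delta_rot": [[0, 0, -8.95], [0, 0, -8.95], [0, 0, -8.95], [0, 0, -8.95], [0, 0, 0], [0, 0, 0], [0, 0, 0], [0, 0, 0], [0, 0, 0], [0, 0, 0], [0, 0, 0], [0, 0, 0], [0, 0, 0], [0, 0, 0], [0, 0, 0], [0, 0, 0], [0, 0, 0], [0, 0, 0], [0, 0, 0]], "grip": [-1, -1, -1, -1, -1, -1, -1, -1, -1, -1, -1, -1, -1, -1, -1, -1, -1, -1, -1], "squeeze": 5}}

```text
clock: 4.38
tool_pos: [0.3904, -0.1037, 0.3225]
eef_rot: [-0.119, 0.993, -0.001, -0.001]
contact_force: [0.5, 1.0, -0.0]
opening: 0.001
finger_force: 0.0
```

```bash
cat >> h.py <<'E'
CASE=[.4993,-.0729,.2497]
def st():
    s=r.get_state();Z=R.from_euler('z',CASE[2])
    p=Z.inv().apply(np.array(s["tool_pos"])-[CASE[0],CASE[1],0]);q=(Z.inv()*R.from_quat(s["eef_rot"])).as_matrix()
    tip=p+.064*q[:,2]
    print("t",round(s["clock"],2),"tip_case",np.round(tip,4),"toolx",np.round(q[:,0],3),"F_case",np.round(Z.inv().apply(s["contact_force"]),1),"open",s["opening"])
E
python3 -c "
from h import *;st()
l=1.38
for l in (1.38,1.2,1.0,.8,.6,.4,.2,.1,0):
  print(l,np.round([-.073+.105*np.cos(l)-.003*np.sin(l)-.009,.048+.105*np.sin(l)+.003*np.cos(l)],4))"
```

```text
t 4.38 tip_case [-0.1133 -0.0031  0.2585] toolx [-1.     0.01   0.002] F_case [ 0.7  0.9 -0. ] open 0.0013458189614811353
1.38 [-0.065   0.1517]
1.2 [-0.0467  0.147 ]
1.0 [-0.0278  0.138 ]
0.8 [-0.011   0.1254]
0.6 [0.003  0.1098]
0.4 [0.0135 0.0917]
0.2 [0.0203 0.0718]
0.1 [0.0222 0.0615]
0 [0.023 0.051]
```

Call:
{"api": "play_rows", "payload": {"translation": [[0, 0, 0.035], [0, 0, 0.035], [0, 0, 0.035], [-0.02, 0, 0], [-0.02, 0, 0], [-0.008, 0, 0.002], [-0.009, 0, 0.002], [-0.009, 0, 0.002], [-0.0095, 0, 0.0048], [-0.0095, 0, 0.0048], [-0.0085, 0, 0.0063], [-0.0085, 0, 0.0063], [0, 0, 0]], "delta_rot": [[0, 0, 0], [0, 0, 0], [0, 0, 0], [0, 0, 0], [0, 0, 0], [0, 0, 0], [0, 0, 0], [0, 0, 0], [0, 0, 0], [0, 0, 0], [0, 0, 0], [0, 0, 0], [0, 0, 0]], "grip": [-1, -1, -1, -1, -1, -1, -1, -1, -1, -1, -1, -1, -1]}}

```text
clock: 6.0
tool_pos: [0.4922, -0.0736, 0.189]
eef_rot: [-0.125, 0.992, 0.0, 0.001]
contact_force: [-0.3, -0.2, 0.5]
opening: 0.006
finger_force: 0.0
```

Run:
```python
from fit import *
st();a=r.snapshot("side");cv2.imwrite("pics/s1.png",cv2.resize(a[100:320,120:400],(700,550)))
d=r.silhouettes("side","leaf");print([(k["confidence"],k["pixels"].sum()) for k in d])
```

```text
t 6.0 tip_case [-0.007   0.0011  0.125 ] toolx [-1.    -0.    -0.001] F_case [-0.3 -0.1  0.5] open 0.005969222731085752
[(0.61, np.int64(2525)), (0.36, np.int64(411))]
```

View pics/s1.png

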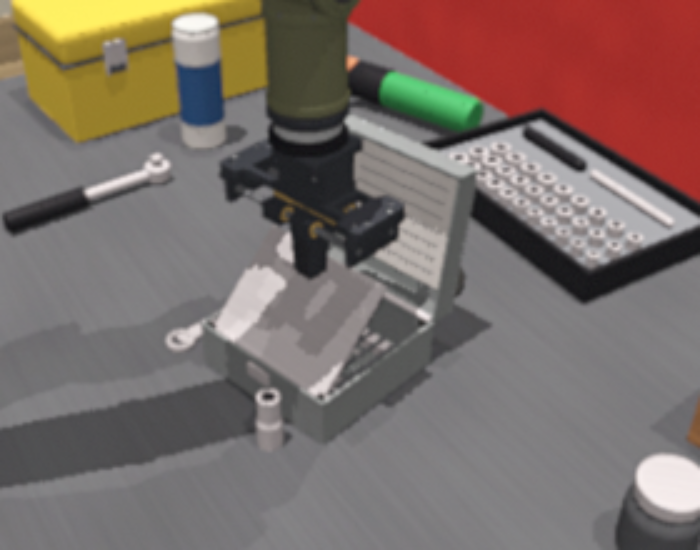

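The picture shows the closed fingers at (310,265) in the crop, pressing the leaf's back. The leaf is about halfway down, and the cover and socket haven't moved. I'll go on along the arc.

Call:
{"api": "play_rows", "payload": {"translation": [[-0.005, 0, 0.0078], [-0.005, 0, 0.0078], [-0.005, 0, 0.009], [-0.005, 0, 0.009], [-0.0035, 0, 0.01], [-0.0035, 0, 0.01], [-0.001, 0, 0.005], [-0.001, 0, 0.005], [0, 0, 0.005], [0, 0, 0.003], [0, 0, 0.001], [0, 0, 0.001], [0, 0, 0]], "delta_rot": [[0, 0, 0], [0, 0, 0], [0, 0, 0], [0, 0, 0], [0, 0, 0], [0, 0, 0], [0, 0, 0], [0, 0, 0], [0, 0, 0], [0, 0, 0], [0, 0, 0], [0, 0, 0], [0, 0, 0]], "grip": [-1, -1, -1, -1, -1, -1, -1, -1, -1, -1, -1, -1, -1]}}

```text
clock: 7.72
tool_pos: [0.5191, -0.0668, 0.1159]
eef_rot: [-0.125, 0.992, -0.0, -0.0]
contact_force: [0.5, 0.4, -0.4]
opening: 0.004
finger_force: 0.0
```

Run:
```python
from h import *
st()
```

```text
t 7.72 tip_case [0.0207 0.001  0.0519] toolx [-1. -0.  0.] F_case [ 0.6  0.2 -0.4] open 0.004156230508701394
```

Call:
{"api": "play_rows", "payload": {"translation": [[0, 0, 0.001], [0, 0, 0.001]], "delta_rot": [[0, 0, 0], [0, 0, 0]], "grip": [-1, -1]}}

```text
clock: 7.98
tool_pos: [0.5191, -0.0668, 0.1153]
eef_rot: [-0.125, 0.992, -0.0, 0.0]
contact_force: [-3.8, 0.4, 23.4]
opening: 0.004
finger_force: 11.7
```

Call:
{"api": "play_rows", "payload": {"translation": [[0, 0, 0.001], [0, 0, 0]], "delta_rot": [[0, 0, 0], [0, 0, 0]], "grip": [-1, -1]}}

```text
clock: 8.22
tool_pos: [0.519, -0.0667, 0.1153]
eef_rot: [-0.125, 0.992, -0.001, 0.0]
contact_force: [-5.0, 1.0, 24.2]
opening: -0.001
finger_force: 12.5
```

The leaf has reached its stop: back at z = 0.051, force 24 N straight down. I'll lift, check, and move behind the cover.

Call:
{"api": "play_rows", "payload": {"translation": [[0, 0, -0.005], [0, 0, -0.025], [0, 0, -0.05], [0, 0, -0.05], [0, 0, -0.05], [0, 0, -0.05], [-0.04, 0, 0], [-0.04, 0, 0], [-0.04, 0, 0], [-0.04, 0, 0], [-0.02, 0, 0], [0, 0, 0]], "delta_rot": [[0, 0, 0], [0, 0, 0], [0, 0, 0], [0, 0, 0], [0, 0, 0], [0, 0, 0], [0, 0, 0], [0, 0, 0], [0, 0, 0], [0, 0, 0], [0, 0, 0], [0, 0, 0]], "grip": [-1, -1, -1, -1, -1, -1, -1, -1, -1, -1, -1, -1]}}

```text
clock: 9.72
tool_pos: [0.694, -0.0215, 0.3418]
eef_rot: [-0.125, 0.992, 0.0, -0.001]
contact_force: [0.2, -0.6, 1.2]
opening: 0.005
finger_force: 0.0
```

Run:
```python
from fit import *
st();obs={}
a=r.snapshot("side");b=r.snapshot("top")
for c in ("side",):
    d=r.silhouettes(c,"cover");e=r.silhouettes(c,"index")
    print([(k["confidence"],k["pixels"].sum()) for k in d+e])
d=r.silhouettes("side","leaf");print([(k["confidence"],k["pixels"].sum()) for k in d],pred("side",[*CASE,0,1.71])[1].sum())
cv2.imwrite("pics/s2.png",np.hstack([cv2.resize(a[120:300,170:350],(400,400)),cv2.resize(b[100:260,200:360],(400,400))]))
```

```text
t 9.72 tip_case [0.2013 0.0018 0.2778] toolx [-1.    -0.001  0.001] F_case [ 0.  -0.6  1.2] open 0.005099801572871514
[(0.84, np.int64(3697)), (0.38, np.int64(2015)), (0.59, np.int64(7945))]
[(0.56, np.int64(1970))] 1936.2078431372547
```

View pics/s2.png

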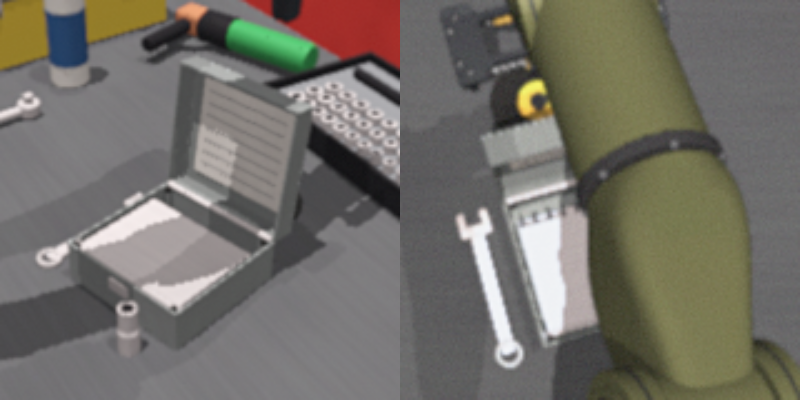

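The left half shows the leaf flat in the case at (175,245), and the cover at (240,145) and socket at (127,328) unmoved. In the right half, the gripper is behind the cover. Now I'll lower it and push the cover slowly.

Call:
{"api": "play_rows", "payload": {"translation": [[0, 0, 0.04], [0, 0, 0.043], [0.015, 0, 0], [0.015, 0, 0], [0.01, 0, 0], [0.01, 0, 0], [0.01, 0, 0], [0.01, 0, 0], [0.004, 0, 0], [0.012, 0, -0.0018], [0.012, 0, -0.0018], [0.0095, 0, 0], [0.0095, 0, 0], [0.0095, 0, 0.001], [0.0095, 0, 0.0022], [0.0095, 0, 0.0022], [0.0095, 0, 0.0022], [0, 0, 0]], "delta_rot": [[0, 0, 0], [0, 0, 0], [0, 0, 0], [0, 0, 0], [0, 0, 0], [0, 0, 0], [0, 0, 0], [0, 0, 0], [0, 0, 0], [0, 0, 0], [0, 0, 0], [0, 0, 0], [0, 0, 0], [0, 0, 0], [0, 0, 0], [0, 0, 0], [0, 0, 0], [0, 0, 0]], "grip": [-1, -1, -1, -1, -1, -1, -1, -1, -1, -1, -1, -1, -1, -1, -1, -1, -1, -1]}}

```text
clock: 12.22
tool_pos: [0.5417, -0.061, 0.2554]
eef_rot: [-0.125, 0.992, -0.0, -0.002]
contact_force: [0.3, 0.2, 0.5]
opening: 0.009
finger_force: 0.0
```

Run:
```python
from fit import *
st()
a=r.snapshot("side");cv2.imwrite("pics/s3.png",cv2.resize(a[100:320,120:400],(700,550)))
```

```text
t 12.22 tip_case [0.0438 0.001  0.1914] toolx [-1.    -0.     0.004] F_case [0.4 0.2 0.5] open 0.008543844136500825
```

View pics/s3.png

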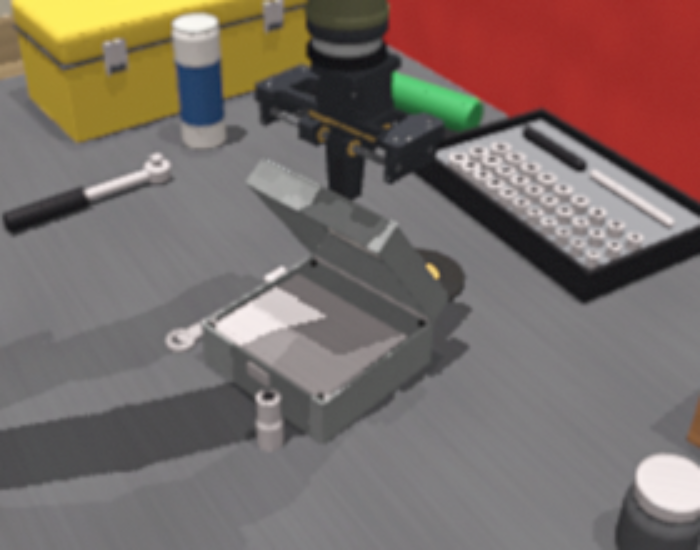

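In the crop the cover, at (345,230), is following the fingers and is about two thirds of the way from shut. The leaf is flat and the case hasn't moved.

Call:
{"api": "play_rows", "payload": {"translation": [[0.0118, 0, 0.0063], [0.0118, 0, 0.0063], [0.0115, 0, 0.0085], [0.0115, 0, 0.0085], [0.0095, 0, 0.0107], [0.0095, 0, 0.0107], [0.0049, 0, 0.0083], [0.0049, 0, 0.0083], [0.0049, 0, 0.0083], [0.0027, 0, 0.0045], [0.0015, 0, 0.0045], [0.0012, 0, 0.0043], [0.001, 0, 0.0035], [0.001, 0, 0.003], [0.001, 0, 0.0025], [0.001, 0, 0.002], [0, 0, 0.001], [0, 0, 0.001], [0, 0, 0]], "delta_rot": [[0, 0, 0], [0, 0, 0], [0, 0, 0], [0, 0, 0], [0, 0, 0], [0, 0, 0], [0, 0, 0], [0, 0, 0], [0, 0, 0], [0, 0, 0], [0, 0, 0], [0, 0, 0], [0, 0, 0], [0, 0, 0], [0, 0, 0], [0, 0, 0], [0, 0, 0], [0, 0, 0], [0, 0, 0]], "grip": [-1, -1, -1, -1, -1, -1, -1, -1, -1, -1, -1, -1, -1, -1, -1, -1, -1, -1, -1]}}

```text
clock: 14.65
tool_pos: [0.4566, -0.0826, 0.1537]
eef_rot: [-0.125, 0.992, 0.0, 0.0]
contact_force: [0.6, -1.1, 1.2]
opening: 0.005
finger_force: 0.0
```

Run:
```python
from h import *
st()
```

```text
t 14.65 tip_case [-0.0438  0.0011  0.0897] toolx [-1. -0. -0.] F_case [ 0.4 -1.2  1.2] open 0.005432149481885472
```

Call:
{"api": "play_rows", "payload": {"translation": [[0, 0, 0.001], [0, 0, 0.0005], [0, 0, 0]], "delta_rot": [[0, 0, 0], [0, 0, 0], [0, 0, 0]], "grip": [-1, -1, -1]}}

```text
clock: 15.02
tool_pos: [0.4566, -0.0827, 0.1529]
eef_rot: [-0.125, 0.992, -0.0, 0.0]
contact_force: [-1.5, 0.2, 8.7]
opening: 0.006
finger_force: 4.7
```

Call:
{"api": "play_rows", "payload": {"translation": [[0, 0, 0.0007], [0, 0, 0]], "delta_rot": [[0, 0, 0], [0, 0, 0]], "grip": [-1, -1]}}

```text
clock: 15.28
tool_pos: [0.4565, -0.0826, 0.1529]
eef_rot: [-0.125, 0.992, -0.0, 0.001]
contact_force: [-3.3, 0.3, 17.7]
opening: 0.002
finger_force: 8.8
```

Call:
{"api": "play_rows", "payload": {"translation": [[0, 0, -0.005], [0, 0, -0.03], [0, 0, -0.05], [0, 0, -0.05], [0, 0.05, 0], [0, 0.05, 0], [0, 0.05, 0], [0, 0.05, 0], [0, 0.05, 0], [0, 0.05, 0], [0, 0, 0], [0, 0, 0]], "delta_rot": [[0, 0, 0], [0, 0, 0], [0, 0, 0], [0, 0, 0], [0, 0, 0], [0, 0, 0], [0, 0, 0], [0, 0, 0], [0, 0, 0], [0, 0, 0], [0, 0, 0], [0, 0, 0]], "grip": [-1, -1, -1, -1, -1, -1, -1, -1, -1, -1, -1, -1]}}

```text
clock: 16.77
tool_pos: [0.3823, 0.2071, 0.2863]
eef_rot: [-0.125, 0.992, -0.001, -0.0]
contact_force: [-0.5, -0.6, 1.1]
opening: 0.005
finger_force: 0.0
```

Run:
```python
from fit import *
st();obs={}
a=r.snapshot("side");b=r.snapshot("top")
for c in("side","top"):
    d=r.silhouettes(c,"index");print(c,[(k["confidence"],k["pixels"].sum()) for k in d])
    obs[c]=(d[0]["pixels"].astype(float) if d else None,None,None)
print(fit(obs,[*CASE,0,0.05],[0,1,2,4]))
for t in("socket","grind_disc","wrench"): print(t,[np.round(k["point"],3).tolist() for k in r.look_for("top",t)[:1]])
cv2.imwrite("pics/s4.png",np.hstack([cv2.resize(a[120:300,170:350],(400,400)),cv2.resize(b[100:260,200:360],(400,400))]))
```

```text
t 16.77 tip_case [-0.0443  0.3002  0.2223] toolx [-1.    -0.     0.001] F_case [-0.6 -0.5  1.1] open 0.004971134160722798
side [(0.92, np.int64(5071)), (0.16, np.int64(3658))]
top [(0.97, np.int64(4061))]
(array([ 0.49893869, -0.07290716,  0.25481394,  0.        , -0.00197117]), np.float64(292.6313725490196))
socket [[0.495, -0.073, 0.09]]
grind_disc [[0.679, -0.011, 0.005]]
wrench [[0.471, 0.054, 0.007]]
```

View pics/s4.png

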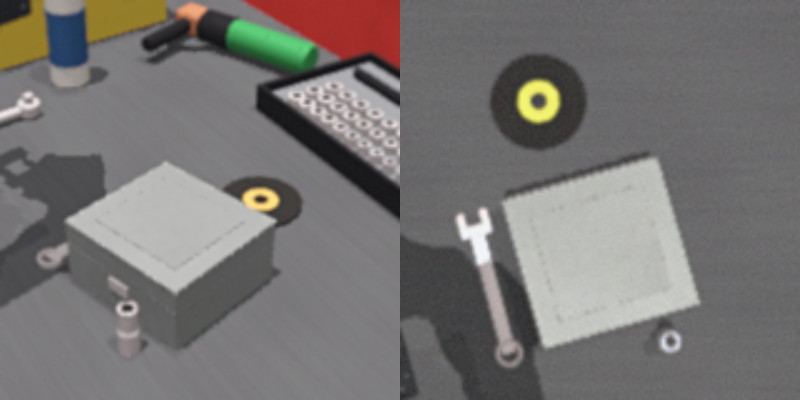

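The cover is fully shut: the fit gives 0 rad, and the closed lid shows at (170,230) left and (600,255) right. The case moved less than 1 mm. The socket, disc and spanner are where they were.

```bash
python3 -c "
from plant import r;print(r.finish_job())"
```

```text
the job is handed in; nothing more can be done
None
```

The drill index is closed and handed in: I folded the leaf down first, then eased the cover fully shut, with the case within 1 mm of where it stood and nothing else on the bench disturbed.

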